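# Wedge up the rocking bench grinder

### The job

The board that the bench grinder is mounted on has lost the rubber foot at one corner and rocks. Lay the hardwood wedge on the steel packing bar at that corner and push it, thin end first and square to the board's edge, in under the edge until it is jammed tight there by a firm push of the hand, then let go of it. Do not force it so hard that it jacks the board up, do not shove the grinder along, and leave the other things on the bench where they are.

Things in the scene. Friction and masses are not known exactly. Their poses are not given: they have to be found in the camera images.
- grinder: Bench grinder (two 150 mm wheels, 260 mm high in all) bolted on a plywood board 230 (x) x 360 (y) x 22 mm, 6 to 8 kg in all, loose on the bench on three rubber feet about 20 mm high. The fourth foot, at the -x +y corner, is missing; that corner hangs free. Origin on the bench under the board's middle; x across the board (away from the tool rests), y along it and the wheel axle, z up.
- board_edge (a point): Where the wedge goes in: a point on the lower edge of the board's short +y side, 40 mm from the -x corner, about 20 mm above the bench. Axes as the grinder's, so the wedge is pushed along -y, wedge x along -y. The gap over the packing bar here is about 11 to 19 mm, so the wedge jams somewhere between 35 and 95 mm in: that must be felt.
- bar_end (a point): Middle of the outer end of the packing bar, at bench height, 150 mm straight out from board_edge; axes as the grinder's. The bare steel bar, screwed to the bench, is 80 mm wide (x) and runs 245 mm from here along -y, under the board. Its flat top lies somewhere between 1 and 9 mm above the bench, differing each time and not measured. Room all round for a gripper.
- wedge: Loose hardwood wedge, 150 long, 40 wide, 80 g, flat on the bench. Top slopes evenly from about 30 mm thick at the blunt tail to about 4 mm at the thin end. Origin at the middle of the flat underside, x to the thin end, z up. Hold it across its width. Once it bears, the push needed climbs some 15 N per mm; it is tight after a push of 10 to 20 N along it and then stays by friction.
- wedge_tip (a point): Middle of the thin end of the wedge, at its underside, 75 mm ahead of the wedge's origin; same axes as the wedge. (The tail's upright end face is 150 mm behind it.)
- tin: Closed round steel tin of grease with a plain lid, 84 mm across, 70 mm high, standing on the bench; origin at the middle of its underside. Not to be disturbed.
- spanner: Steel spanner, 200 mm long, lying on the bench along its x; origin at the middle of its underside. Not to be disturbed.
- spare_wheel: Spare grinding wheel, 150 mm across, 20 mm thick, lying flat on the bench; origin at the middle of its underside. Not to be disturbed.
There are look-alikes about, which are no part of the job. Of the things that look like the wedge, the largest one is meant.

How it is judged:
By the outcome, as a careful person would: the job done as asked, in the order asked, and still so for the second after the job is handed in, with the robot touching nothing.
It also fails if it takes over 69 s, if anything falls off the work surface, if the arm or the gripper's body presses on something with over 40 N, if the wrist force passes 120 N, or if a joint passes its speed limit or range.

### The arm

A 6-joint arm with a two-finger parallel gripper is mounted at the origin on the work surface. World frame = base frame: x ahead of the robot, y to its left, z up, the work surface at z = 0. Lengths are in m, angles in rad, forces in N, time in s.
With the tool pointing down it reaches from about 0.425 to 0.95 m from the base axis. Payload 3.5 kg.
Tool frame: the origin (TCP) lies at the very end of the fingers, on their centre line; the grasp point (between the pads) lies 19 mm behind it; z points along the fingers, y is the direction in which the jaws open and shut (so a half turn about z gives the same grasp; the last joint's range is limited). The gripper opens to 85 mm and grips with 20 to 120 N. Pads are 22 mm wide; open, the fingers measure 114 mm over their backs; the gripper's body (76 mm by 85 mm) begins 54 mm behind the grasp point. The pads swing forward as they close: fully open they stand 13 mm farther back than shut.
Start: joints at [-1.34, 0.286, 1.577, -0, 1.279, -0.15], TCP at [0.251, -0.627, 0.231] pointing down, gripper open.
Joint ranges: [-2.77, 2.77], [-0.9, 2.22], [0.21, 2.48], [-1.53, 4.67], [0.24, 2.81], [-2.84, 2.84]. Speed limits (rad/s): [2.79, 2.79, 3.14, 3.14, 3.14, 3.14].

### API

Orientations are given as a unit quaternion [x, y, z, w].
In Python, from plant import ctrl, eyes, ticket gives the robot as it stands.
- The arm moves only by the tool send_rows, never from a script. Its arguments are lists of equal length, an entry for each row: "translation": the shift along the tool's x, y, z in units of 30 mm (1.0 is 30 mm), a list of three; "rotation": the turn, a rotation vector about the tool's x, y, z in units of 5 degrees (1.0 is 5 degrees), a list of three; "grip": the finger opening in mm, from 0 to 85.4. A call has 1 to 5 rows; each row shifts and turns the commanded pose from where the row before left it, along the tool's axes as they then stand; what a row does not reach is not made up. A row lasts 1/8 s, in which the tool goes at most 62.5 mm and 10.7 degrees, less where a joint would pass 70% of its speed; a pose out of reach is approached as far as the arm can. A call is refused whole if a number of a shift passes 1 or a number of a turn 1, either way. A call with a gripper value outside its range is refused whole. The fingers move at their own pace and stop on an object; "squeeze" is the grip in N (left out, the last holds). Time passes only in rows, so rows that do not move let the fingers close. It gives the time, the measured TCP pose, the force and the opening at its end, in the units of the state.
- ctrl.get_state(): the state, without advancing time (a new reading comes with each control period).
- eyes.read_camera(name): name is "scene" or "top" or "wrist"; returns a dict with "image" (420x560x3 uint8, blue, green, red), "mtx" (3x3 intrinsics, pixels), "xyz" and "orientation" of the camera in the world; the wrist camera has in their place "hand_eye" (4x4, takes a point from camera to tool coordinates, whose origin is the TCP and whose axes are the flange's). Camera axes: x right, y down, z forward; pixel columns grow to the right and rows downward; lengths in m; the calibration is good to about 2 mm. A picture is of the moment at which its call begins: read the wrist's pose just before it. There is no depth.
- ticket.sign_off(): hands the job in, once; it reports no verdict.
The state is a dict: "time": time; "qpos": joint angles; "dq": joint speeds; "joint_efforts": joint torques, N m; "eef_pos": TCP position; "tcp_rot": TCP orientation; "contact_force": force on the tool from outside, world axes, zero at the start; "wrist_torque": the same for the moment, N m; "opening": opening from 0.0 (shut) to 1.0 (fully open).
Only numpy, scipy, OpenCV 4.12 (cv2) and the standard library are available. Lean on these libraries where they do the work, as an engineer would, in place of code of your own. Each camera call takes 0.05 s, during which the arm holds its last target. There are 200 camera calls.

## Working session

There is one attempt and no reset: what is moved stays moved. The work goes in short steps, Python scripts to look and compute and a tool call to move; the robot and the scene stay as the last step left them, time stands still between calls to the robot, and variables do not carry over. Pictures are saved under pics/ and viewed, about 8 in all and at most 12, crops included, and the job is handed in when it is done.

Besides the shell and the picture viewer there is one more tool, called as name(argument=value, ...) on one line, values as JSON. send_rows: Moves the arm, as the interface text tells. Its arguments: {"type":"object","properties":{"translation":{"type":"array"},"rotation":{"type":"array"},"grip":{"type":"array"},"squeeze":{"type":"number"}},"required":["translation","rotation","grip"]}

```bash
ls; mkdir -p pics
python3 - <<'E'
from plant import ctrl, eyes
import cv2,numpy as np
s=ctrl.get_state();print({k:np.round(v,3).tolist() for k,v in s.items()})
ims=[]
for n in("scene","top"):
    c=eyes.read_camera(n);cv2.imwrite(f"pics/{n}0.png",c["image"]);print(n,np.round(c["mtx"],1).tolist(),np.round(c["xyz"],4).tolist(),np.round(c["orientation"],5).tolist())
c=eyes.read_camera("wrist");print(np.round(c["mtx"],1).tolist(),np.round(c["hand_eye"],4).tolist())
cv2.imwrite("pics/w0.png",c["image"])
E
```

```text
pics
{'time': 0.0, 'qpos': [-1.34, 0.287, 1.578, 0.0, 1.279, -0.15], 'dq': [-0.001, 0.0, 0.001, 0.0, 0.001, 0.001], 'joint_efforts': [0.001, -40.598, -29.262, -0.0, 0.006, -0.0], 'eef_pos': [0.251, -0.626, 0.23], 'tcp_rot': [0.982, 0.189, -0.0, -0.001], 'contact_force': [0.663, 0.65, 0.063], 'wrist_torque': [0.014, -0.047, 0.063], 'opening': 1.001}
scene [[416.0, 0.0, 278.8], [0.0, 416.0, 212.5], [0.0, 0.0, 1.0]] [1.2402, 0.4492, 1.065] [0.46055, 0.82338, -0.29378, -0.15375]
top [[531.8, 0.0, 277.8], [0.0, 531.8, 212.0], [0.0, 0.0, 1.0]] [0.2822, 0.0058, 1.51] [-0.68917, 0.71716, -0.07496, 0.07152]
[[320.2, 0.0, 279.7], [0.0, 320.2, 208.6], [0.0, 0.0, 1.0]] [[0.0004, -0.9568, -0.2908, 0.0746], [1.0, 0.0004, 0.0, -0.0008], [0.0001, -0.2908, 0.9568, -0.1425], [0.0, 0.0, 0.0, 1.0]]
```

View pics/scene0.png

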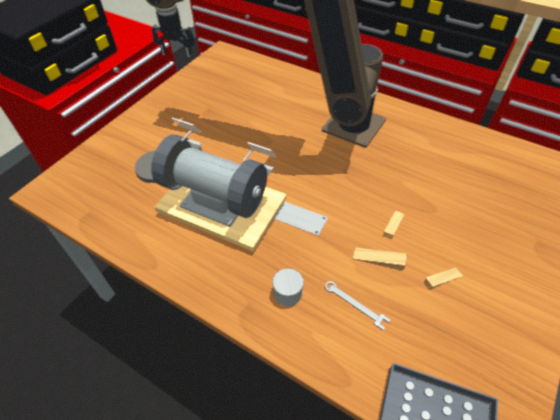

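View pics/top0.png

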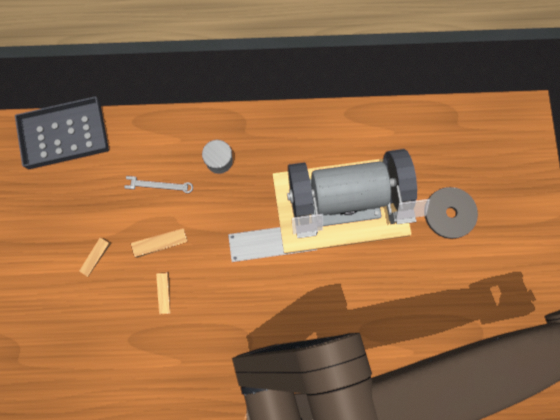

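In the scene view there are three wedge look-alikes: (380,257), (394,223) and (444,277). In the top view they are at (159,242), (163,293) and (94,257). The first is the longest in both views. I'll confirm with enlarged crops, including the bar and board corner.

```bash
cat > h.py <<'E'
import cv2,numpy as np
from scipy.spatial.transform import Rotation as R
K={"scene":([416,416,278.8,212.5],[1.2402,.4492,1.065],[0.46055,0.82338,-0.29378,-0.15375]),
   "top":([531.8,531.8,277.8,212.0],[0.2822,.0058,1.51],[-0.68917,0.71716,-0.07496,0.07152])}
def ray(n,p):
    (fx,fy,cx,cy),o,q=K[n]
    d=R.from_quat(q).apply([(p[0]-cx)/fx,(p[1]-cy)/fy,1]);return np.array(o),d/np.linalg.norm(d)
def plane(n,p,z=0):
    o,d=ray(n,p);return o+d*(z-o[2])/d[2]
def tri(*obs):
    A=np.zeros((3,3));b=np.zeros(3)
    for n,p in obs:
        o,d=ray(n,p) if isinstance(n,str) else n
        M=np.eye(3)-np.outer(d,d);A+=M;b+=M@o
    x=np.linalg.solve(A,b);return x
def proj(n,X):
    (fx,fy,cx,cy),o,q=K[n];v=R.from_quat(q).inv().apply(np.array(X)-o);return v[0]/v[2]*fx+cx,v[1]/v[2]*fy+cy
E
python3 - <<'E'
import cv2,numpy as np
from h import *
s=cv2.imread("pics/scene0.png");t=cv2.imread("pics/top0.png")
def crop(im,x,y,w=100,h=75,k=4): return cv2.resize(im[y:y+h,x:x+w],None,fx=k,fy=k,interpolation=cv2.INTER_CUBIC)
cv2.imwrite("pics/crop1.png",np.vstack([np.hstack([crop(s,340,215),crop(t,110,205)]),np.hstack([crop(s,240,180),crop(t,220,200)])]))
for p in[(159,242),(163,293),(94,257),(232,247)]:print(plane("top",p,0.01))
for p in[(380,257),(394,223),(444,277)]:print(plane("scene",p,0.01))
E
```

```text
[0.52401451 0.33367642 0.01      ]
[0.3795909  0.32163575 0.01      ]
[0.48839354 0.51727161 0.01      ]
[0.50139494 0.1262553  0.01      ]
[0.5202643  0.33448317 0.01      ]
[0.3794564  0.32146199 0.01      ]
[0.48822645 0.51770254 0.01      ]
```

View pics/crop1.png

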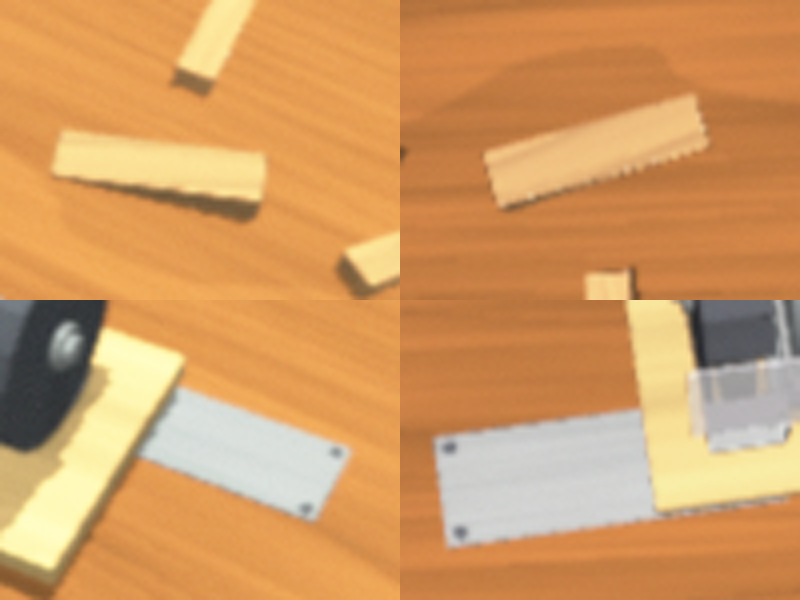

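Run:
```python
from h import *
P={"tail+x":((131.25,243),(405.5,265.75)),"tail-x":((135.75,257),(406.5,253.25)),"thin+x":((183.75,228.75),(353.25,258.75)),"thin-x":((187,241.75),(356,247.5)),
"bar+x":((228.25,234.25),(319,235)),"bar-x":((231.75,261.75),(327.5,218)),"brd-x+y":((284.25,252.75),(285.75,194.25)) }
for k,(a,b) in P.items(): 
    X=tri(("top",a),("scene",b));print(k,X.round(4),"res px",np.round(np.subtract(proj("top",X),a),1),np.round(np.subtract(proj("scene",X),b),1))
z={"tail":.03,"thin":.004,"bar":.005,"brd":.042}
Q={k:(plane("top",a,z[k.split(k[-2:])[0] if 0 else k[:4].rstrip('+-')])) if not k.startswith('bar') and not k.startswith('brd') else plane("top",a,z[k[:3]]) for k,(a,b) in P.items()}
for k in Q:print(k,Q[k].round(4))
print(plane("top",(275,172),.042))
# edge of board far corners
```

```text
tail+x [0.5213 0.4095 0.0259] res px [-0.4  0.2] [-0.5 -0. ]
tail-x [0.4808 0.3961 0.0278] res px [-0.6  0.2] [-0.6 -0. ]
thin+x [ 5.610e-01  2.662e-01 -5.000e-04] res px [-0.5  0.2] [-0.5 -0. ]
thin-x [0.5222 0.2565 0.003 ] res px [-0.5  0.2] [-0.5 -0. ]
bar+x [0.5392 0.1378 0.003 ] res px [-0.4  0.2] [-0.4 -0. ]
bar-x [ 0.461   0.1287 -0.0026] res px [ 0.1 -0. ] [0.1 0. ]
brd-x+y [ 0.4752 -0.0211  0.0401] res px [ 0.1 -0. ] [0.1 0. ]
tail+x [0.521  0.4072 0.03  ]
tail-x [0.481  0.3939 0.03  ]
thin+x [0.5607 0.2641 0.004 ]
thin-x [0.5225 0.255  0.004 ]
bar+x [0.5394 0.1366 0.005 ]
bar-x [0.46   0.1283 0.005 ]
brd-x+y [ 0.4749 -0.0209  0.042 ]
[ 0.70849126 -0.00426003  0.042     ]
```

Tail is near (131-136, 243-257) and the thin end near (184-187, 229-242) in the top view. Heights of 26-28 mm at the tail and 0-3 mm at the tip confirm that (159,242) is the big wedge, about 147 mm long, thin end toward the board. The bar end is 79 mm wide and the board top is at 40 mm, so all the measured sizes fit. I'm starting the move now: up over the grinder, turning as I go.

send_rows(translation=[[0, 0, -1], [0, 0, -1], [0, 0, -1], [0, 0, -1], [0, 0, -1]], rotation=[[0, 0, -1], [0, 0, -1], [0, 0, -1], [0, 0, -1], [0, 0, -1]], grip=[85, 85, 85, 85, 85])

```text
time: 0.78
eef_pos: [0.2508, -0.6264, 0.3817]
tcp_rot: [0.917, 0.399, 0.0, -0.0]
contact_force: [0.7, 0.3, 0.6]
opening: 0.994
```

send_rows(translation=[[0, 0, -1], [0, 0, -1], [0, 0, 0], [0, 0, 0], [0, 0, 0]], rotation=[[0, 0, -1], [0, 0, -1], [0, 0, -1], [0, 0, -1], [0, 0, -1]], grip=[85, 85, 85, 85, 85])

```text
time: 1.4
eef_pos: [0.2509, -0.6265, 0.4408]
tcp_rot: [0.809, 0.588, 0.0, -0.0]
contact_force: [0.0, 0.6, 0.2]
opening: 0.993
```

send_rows(translation=[[1, 0.1, 0], [1, 0.1, 0], [1, 0.1, 0], [1, 0.1, 0], [1, 0.1, 0]], rotation=[[0, 0, 0], [0, 0, 0], [0, 0, 0], [0, 0, 0], [0, 0, 0]], grip=[85, 85, 85, 85, 85])

```text
time: 2.02
eef_pos: [0.3122, -0.4877, 0.4409]
tcp_rot: [0.81, 0.586, 0.0, -0.0]
contact_force: [0.5, 0.2, -0.8]
opening: 0.991
```

send_rows(translation=[[1, 0.1, 0], [1, 0.1, 0], [1, 0.1, 0], [1, 0.1, 0], [1, 0.1, 0]], rotation=[[0, 0, 0], [0, 0, 0], [0, 0, 0], [0, 0, 0], [0, 0, 0]], grip=[85, 85, 85, 85, 85])

```text
time: 2.65
eef_pos: [0.3732, -0.3499, 0.4409]
tcp_rot: [0.81, 0.586, 0.0, -0.0]
contact_force: [0.7, -0.4, -0.3]
opening: 0.999
```

send_rows(translation=[[1, 0.1, 0], [1, 0.1, 0], [1, 0.1, 0], [1, 0.1, 0], [1, 0.1, 0]], rotation=[[0, 0, 0], [0, 0, 0], [0, 0, 0], [0, 0, 0], [0, 0, 0]], grip=[85, 85, 85, 85, 85])

```text
time: 3.28
eef_pos: [0.4342, -0.2121, 0.441]
tcp_rot: [0.81, 0.586, -0.0, -0.0]
contact_force: [0.3, -0.2, -0.1]
opening: 0.999
```

send_rows(translation=[[1, 0, 0], [1, 0, 0], [1, 0, 0], [1, 0, 0], [1, 0, 0]], rotation=[[0, 0, 0], [0, 0, 0], [0, 0, 0], [0, 0, 0], [0, 0, 0]], grip=[85, 85, 85, 85, 85])

```text
time: 3.9
eef_pos: [0.4809, -0.0696, 0.441]
tcp_rot: [0.81, 0.587, -0.0, -0.0]
contact_force: [0.1, 0.5, -0.2]
opening: 0.992
```

send_rows(translation=[[1, 0, 0.6], [1, 0, 0.6], [1, 0, 0.6], [1, 0, 0.6], [1, 0, 0.6]], rotation=[[0, 0, -1], [0, 0, -1], [0, 0, -1], [0, 0, -1], [0, 0, -1]], grip=[85, 85, 85, 85, 85])

```text
time: 4.53
eef_pos: [0.5018, 0.0777, 0.3503]
tcp_rot: [0.663, 0.749, -0.0, -0.0]
contact_force: [-0.2, -0.1, 0.0]
opening: 0.991
```

```bash
cat >> h.py <<'E'
def wcam(name):
    "wrist picture -> pics/name.png and K[name]"
    from plant import ctrl,eyes
    s=ctrl.get_state();c=eyes.read_camera("wrist");cv2.imwrite(f"pics/{name}.png",c["image"])
    Rt=R.from_quat(s["tcp_rot"]);H=np.array(c["hand_eye"]);m=c["mtx"]
    v=([m[0][0],m[1][1],m[0][2],m[1][2]],(Rt.apply(H[:3,3])+s["eef_pos"]).tolist(),(Rt*R.from_matrix(H[:3,:3])).as_quat().tolist())
    import json;d=json.load(open("w.json")) if __import__("os").path.exists("w.json") else {}
    d[name]=v;json.dump(d,open("w.json","w"));K[name]=v
    return c["image"],s
import json,os
if os.path.exists("w.json"):K.update(json.load(open("w.json")))
E
python3 - <<'E'
from h import *
im,s=wcam("w1");print(s["eef_pos"],s["tcp_rot"])
for n,X in dict(bar_e1=(.5393,.137,.003),bar_e2=(.4605,.1285,.003),corner=(.475,-.021,.041),thin1=(.561,.265,.003),tail=(.501,.402,.028)).items():print(n,np.round(proj("w1",X),1))
E
```

```text
[0.50184112 0.07771729 0.35028643] [ 6.62724375e-01  7.48863328e-01 -2.15343650e-04 -2.67848443e-04]
bar_e1 [309.8 126.1]
bar_e2 [256.3 125.3]
corner [254.1 229.4]
thin1 [339.4  32.4]
tail [ 313.1 -110. ]
```

View pics/w1.png

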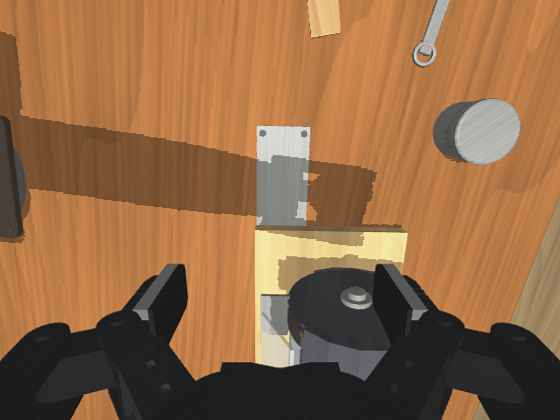

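The bar end corners are at about (256,126) and (310,127), and the board's edge runs from (255,230) to (407,232). All of them lie within 2 px of the prediction. Next I fit these edges, then go on to the wedge.

Run:
```python
from h import *
im=cv2.GaussianBlur(cv2.imread("pics/w1.png"),(3,3),0).astype(float)
sat=im.max(2)-im.min(2)
def fit(pts):
    vx,vy,x,y=cv2.fitLine(np.float32(pts),cv2.DIST_HUBER,0,.01,.01).ravel();return np.array([x,y]),np.array([vx,vy])
# bar long sides: saturation step
L=[];Rr=[]
for r in range(132,222,3):
    g=np.diff(sat[r]);L.append((245+g[245:268].argmin()+.5,r));Rr.append((297+g[297:320].argmax()+.5,r))
E=[(c,115+np.diff(sat[115:140,c]).argmin()+.5) for c in range(262,304,3)]
for n,p in(("L",L),("R",Rr),("End",E)):
    o,d=fit(p);A=plane("w1",o-d*40/1,.005);B=plane("w1",o+d*40,.005);v=B-A
    print(n,o,"mid",((A+B)/2).round(4),"angle",np.degrees(np.arctan2(v[1],v[0])).round(2),"spread",np.std(np.array(p)@[-d[1],d[0]]).round(2))
# board edge profile
for c in(270,330,350,380,400):print(c,im[218:240,c].astype(int).sum(1).tolist())
```

```text
L [256.5 183.6] mid [0.47   0.0389 0.005 ] angle -84.2 spread 0.34
R [307.83334 175.5    ] mid [0.5473 0.0613 0.005 ] angle 96.03 spread 0.32
End [280.3 125.5] mid [0.4957 0.1326 0.005 ] angle 7.01 spread 0.35
270 [394, 394, 395, 395, 395, 397, 382, 337, 300, 291, 289, 312, 379, 427, 483, 583, 634, 635, 632, 632, 632, 632]
330 [264, 264, 263, 261, 261, 263, 263, 264, 265, 264, 264, 261, 281, 343, 392, 403, 401, 401, 400, 400, 399, 400]
350 [260, 259, 258, 255, 253, 251, 251, 252, 261, 276, 283, 282, 286, 329, 396, 428, 430, 430, 429, 429, 430, 430]
380 [375, 376, 377, 377, 381, 379, 346, 282, 260, 289, 310, 311, 299, 353, 502, 605, 621, 619, 619, 618, 618, 619]
400 [361, 359, 357, 355, 353, 355, 333, 280, 248, 269, 301, 312, 299, 300, 401, 555, 620, 618, 617, 617, 617, 617]
```

send_rows(translation=[[1, 0, 0.7], [1, 0, 0.7], [1, 0, 0.7], [1, 0, 0.7], [1, 0, 0]], rotation=[[0, 0, -0.9], [0, 0, -0.9], [0, 0, 0], [0, 0, 0], [0, 0, 0]], grip=[85, 85, 85, 85, 85])

```text
time: 5.2
eef_pos: [0.4665, 0.2228, 0.2647]
tcp_rot: [0.603, 0.797, -0.002, -0.001]
contact_force: [0.4, -0.1, 1.0]
opening: 0.995
```

send_rows(translation=[[0.95, 0.55, 0], [0.95, 0.55, 0], [0.95, 0.55, 0], [0.95, 0.55, 0], [0.95, 0.55, 0]], rotation=[[0, 0, 0], [0, 0, 0], [0, 0, 0], [0, 0, 0], [0, 0, 0]], grip=[85, 85, 85, 85, 85])

```text
time: 5.82
eef_pos: [0.5088, 0.3829, 0.2671]
tcp_rot: [0.603, 0.798, -0.0, -0.0]
contact_force: [0.4, 0.2, -0.8]
opening: 0.998
```

Run:
```python
from h import *
im,s=wcam("w2");print(s["eef_pos"],s["tcp_rot"])
P=[(.521,.408,.028),(.481,.395,.028),(.5609,.265,.003),(.5223,.256,.003)]
for X in P:print(np.round(proj("w2",X),1))
cv2.imwrite("pics/w2v.png",cv2.resize(im[60:360,130:430],(750,750*300//300))[:600])
```

```text
[0.50883357 0.38285298 0.26707198] [ 6.03281306e-01  7.97528410e-01 -3.16925569e-04 -3.26117050e-05]
[295.2 158.9]
[259.9 160.2]
[292.5 262.7]
[264.2 261.5]
```

View pics/w2.png

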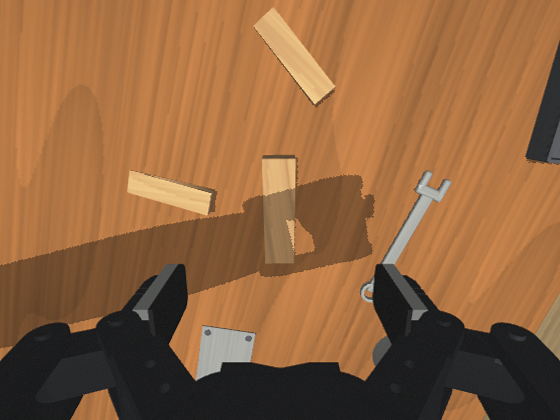

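Wedge in w2: tail top edge from (262,158) to (296,158), thin end from (265,263) to (293,263).

Run:
```python
from h import *
P={"tail+":((131.25,243),(405.5,265.75),(296,158)),"tail-":((135.75,257),(406.5,253.25),(262.3,158)),"thin+":((183.75,228.75),(353.25,258.75),(293.5,263)),"thin-":((187,241.75),(356,247.5),(265,263))}
for k,(a,b,c) in P.items():print(k,tri(("top",a),("scene",b),("w2",c)).round(4),plane("w2",c,.03 if 'tail' in k else .004).round(4))
im=cv2.GaussianBlur(cv2.imread("pics/w2.png"),(3,3),0).astype(int)
for r in(175,185,250,256):print(r,[(int(x)) for x in im[r,254:304].sum(1)])
```

```text
tail+ [0.5215 0.4093 0.0263] [0.5214 0.4095 0.03  ]
tail- [0.4816 0.3969 0.0276] [0.4831 0.3986 0.03  ]
thin+ [0.5617 0.2657 0.0018] [0.5622 0.2655 0.004 ]
thin- [0.523  0.2561 0.0049] [0.5239 0.2546 0.004 ]
175 [393, 387, 382, 377, 383, 392, 397, 419, 472, 512, 514, 508, 506, 515, 530, 536, 533, 532, 535, 539, 538, 536, 535, 536, 537, 537, 533, 526, 520, 518, 515, 507, 492, 479, 484, 509, 531, 541, 545, 550, 514, 394, 300, 318, 362, 373, 374, 372, 364, 356]
185 [374, 377, 386, 395, 400, 399, 395, 403, 442, 496, 520, 517, 506, 498, 502, 518, 533, 535, 532, 534, 537, 535, 533, 530, 530, 532, 534, 532, 528, 520, 517, 515, 508, 495, 481, 483, 503, 525, 537, 548, 504, 371, 284, 313, 337, 307, 271, 254, 262, 269]
250 [233, 236, 238, 238, 236, 235, 241, 252, 258, 261, 282, 319, 339, 337, 330, 321, 315, 314, 321, 335, 352, 360, 360, 357, 355, 356, 354, 349, 349, 350, 346, 342, 341, 345, 350, 350, 345, 341, 352, 360, 342, 349, 373, 380, 379, 380, 382, 383, 381, 378]
256 [238, 239, 238, 237, 240, 249, 256, 256, 251, 248, 270, 315, 339, 339, 334, 329, 320, 314, 313, 321, 336, 353, 361, 360, 356, 354, 354, 353, 350, 349, 347, 343, 340, 341, 345, 348, 348, 343, 338, 317, 276, 252, 252, 252, 250, 249, 249, 248, 244, 241]
```

send_rows(translation=[[0, 0, 1], [0, 0, 1], [0, 0, 1], [0, 0, 1], [0, 0, 1]], rotation=[[0, 0, 0], [0, 0, 0], [0, 0, 0], [0, 0, 0], [0, 0, 0]], grip=[54, 54, 54, 54, 54])

```text
time: 6.5
eef_pos: [0.5086, 0.3817, 0.1163]
tcp_rot: [0.603, 0.798, -0.0, -0.0]
contact_force: [-0.8, -0.4, 0.4]
opening: 0.626
```

send_rows(translation=[[0, 0, 1], [0, 0, 1], [0, 0, 0.6], [0, 0, 0.3], [0, 0, 0]], rotation=[[0, 0, 0], [0, 0, 0], [0, 0, 0], [0, 0, 0], [0, 0, 0]], grip=[54, 54, 54, 54, 54])

```text
time: 7.12
eef_pos: [0.5087, 0.382, 0.0303]
tcp_rot: [0.603, 0.798, -0.0, -0.0]
contact_force: [-0.8, -0.3, 0.5]
opening: 0.632
```

send_rows(translation=[[0, 0, 0.3], [0, 0, 0.2], [0, 0, 0.1], [0, 0, 0.1], [0, 0, 0]], rotation=[[0, 0, 0], [0, 0, 0], [0, 0, 0], [0, 0, 0], [0, 0, 0]], grip=[50, 50, 50, 50, 50])

```text
time: 7.75
eef_pos: [0.5084, 0.382, 0.0091]
tcp_rot: [0.603, 0.798, -0.0, -0.0]
contact_force: [-0.1, 0.5, 0.1]
opening: 0.585
```

send_rows(translation=[[0, 0, 0.1], [0, 0, 0.05], [0, 0, 0.05], [0, 0, 0], [0, 0, 0]], rotation=[[0, 0, 0], [0, 0, 0], [0, 0, 0], [0, 0, 0], [0, 0, 0]], grip=[48, 48, 48, 48, 48])

```text
time: 8.38
eef_pos: [0.5086, 0.3821, 0.0034]
tcp_rot: [0.603, 0.798, 0.0, 0.0]
contact_force: [-0.3, 0.9, 0.4]
opening: 0.561
```

send_rows(translation=[[0, 0, 0.05], [0, 0, 0], [0, 0, 0], [0, 0, 0], [0, 0, 0]], rotation=[[0, 0, 0], [0, 0, 0], [0, 0, 0], [0, 0, 0], [0, 0, 0]], grip=[48, 48, 48, 48, 48])

```text
time: 9.0
eef_pos: [0.5086, 0.3821, 0.0019]
tcp_rot: [0.603, 0.798, 0.0, 0.0]
contact_force: [-0.1, 0.1, 0.8]
opening: 0.564
```

Run:
```python
from h import *
im,s=wcam("w3");print(s["eef_pos"],s["contact_force"])
```

```text
[0.50864624 0.38211475 0.00187126] [-0.1301279   0.06498872  0.84523927]
```

View pics/w3.png

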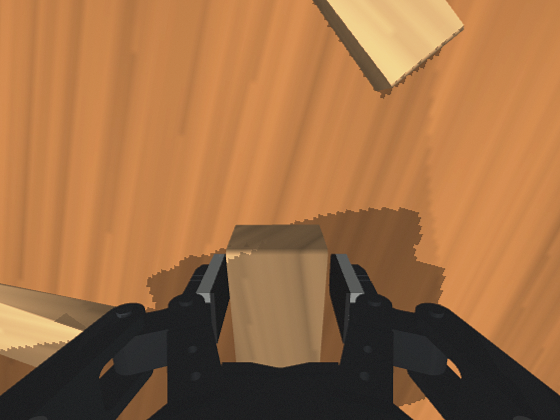

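The wedge stands between the pads: tail face at rows 225-250, sides at columns 228-328. No contact with the bench yet. I'm closing the gripper.

send_rows(translation=[[0, 0, 0], [0, 0, 0], [0, 0, 0], [0, 0, 0], [0, 0, 0]], rotation=[[0, 0, 0], [0, 0, 0], [0, 0, 0], [0, 0, 0], [0, 0, 0]], grip=[30, 30, 30, 30, 30], squeeze=50)

```text
time: 9.68
eef_pos: [0.5089, 0.3823, 0.0021]
tcp_rot: [0.603, 0.798, 0.0, 0.0]
contact_force: [0.3, 0.0, 2.3]
opening: 0.457
```

send_rows(translation=[[0, 0, -0.8], [0, 0, -0.8], [-0.5, 0, 0], [-1, 0, 0], [-1, 0, 0]], rotation=[[0, 0, 0], [0, 0, 0], [0, 0, 1], [0, 0, 1], [0, 0, 0]], grip=[30, 30, 30, 30, 30])

```text
time: 10.3
eef_pos: [0.5207, 0.3074, 0.049]
tcp_rot: [0.67, 0.742, -0.001, -0.0]
contact_force: [0.4, 0.2, -1.0]
opening: 0.455
```

```bash
cat >> h.py <<'E'
YAW=np.radians(5.9);N=np.array([np.cos(YAW),np.sin(YAW)]);E=np.array([-N[1],N[0]])
def rel():
    from plant import ctrl
    s=ctrl.get_state();p=np.array(s["eef_pos"]);x=R.from_quat(s["tcp_rot"]).as_matrix()
    print("t",s["time"],"s %.4f n %.4f z %.4f"%(p[:2]@E,p[:2]@N,p[2]),"head %.2f"%np.degrees(np.arctan2(x[1,0],x[0,0])),"tiltz",x[:,2].round(4),"Fe %.1f Fn %.1f Fz %.1f"%(s["contact_force"][:2]@E,s["contact_force"][:2]@N,s["contact_force"][2]),"open",round(s["opening"]*85.4,1))
E
python3 -c "
from h import *;rel()"
```

```text
t 10.3 s 0.2523 n 0.5495 z 0.0490 head 95.83 tiltz [-1.6e-03 -7.0e-04 -1.0e+00] Fe 0.2 Fn 0.4 Fz -1.0 open 38.9
```

send_rows(translation=[[-1, -0.26, 0], [-1, -0.26, 0], [-1, -0.26, 0], [-1, -0.26, 0], [-1, -0.25, 0]], rotation=[[0, 0, 0], [0, 0, 0], [0, 0, 0], [0, 0, 0], [0, 0, 0]], grip=[30, 30, 30, 30, 30])

```text
time: 10.92
eef_pos: [0.4969, 0.1541, 0.0491]
tcp_rot: [0.67, 0.742, -0.001, -0.001]
contact_force: [0.7, -0.3, -0.7]
opening: 0.462
```

send_rows(translation=[[0, 0, 0], [0, 0, 0]], rotation=[[0, 0, 0], [0, 0, 0]], grip=[30, 30])

```text
time: 11.18
eef_pos: [0.4978, 0.1555, 0.0495]
tcp_rot: [0.67, 0.742, -0.0, -0.0]
contact_force: [0.7, 0.5, -1.2]
opening: 0.457
```

Run:
```python
from h import *
rel()
from plant import eyes
ims=[]
for n in("scene","top"):
    im=eyes.read_camera(n)["image"];cv2.imwrite(f"pics/{n}1.png",im);ims.append(im)
wcam("w4")
s,t=ims
cr=lambda im,x,y:cv2.resize(im[y:y+120,x:x+80],None,fx=5,fy=5,interpolation=cv2.INTER_CUBIC)
cv2.imwrite("pics/c4.png",np.hstack([cr(s,250,140),cr(t,215,180)]))
for X in [(.511,-.069,.02)]:pass
p=.511*N-.069*E
for n in("scene","top","w4"):print(n,np.round(proj(n,[*p,.02]),1))
```

```text
t 11.175 s 0.1035 n 0.5112 z 0.0495 head 95.80 tiltz [-6.e-04  3.e-04 -1.e+00] Fe 0.4 Fn 0.8 Fz -1.2 open 39.0
scene [280.7 206.9]
top [281.9 239.6]
w4 [278.7 461.9]
```

View pics/c4.png

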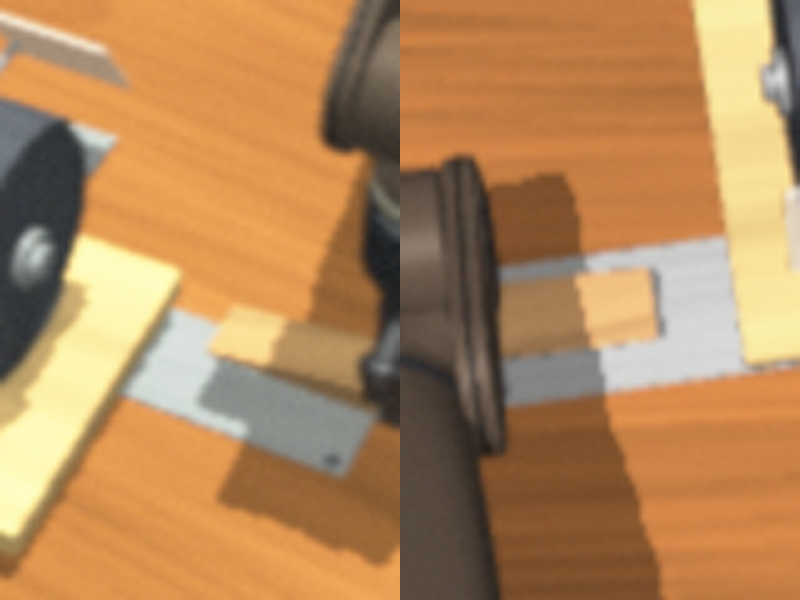

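Run:
```python
from h import *
for a,b in(((265.3,233.8),(292,210)),((266.5,247),(296.4,201))):
    X=tri(("top",a),("scene",b));Y=plane("top",a,.051);print("tri s %.4f n %.4f z %.4f"%(X[:2]@E,X[:2]@N,X[2]),"pl s %.4f n %.4f"%(Y[:2]@E,Y[:2]@N))
# board edge top line from top image: crop px (693,0)->(742,360)
for p in((215+293/5,180.),(215+342/5,180+358/5)):
    Y=plane("top",p,.042);print("board s %.4f n %.4f"%(Y[:2]@E,Y[:2]@N))
# from w1
for p in((270,232.5),(400,232.4)):
    Y=plane("w1",p,.042);print("w1 board s %.4f n %.4f"%(Y[:2]@E,Y[:2]@N))
```

```text
tri s -0.0229 n 0.5287 z 0.0482 pl s -0.0248 n 0.5290
tri s -0.0228 n 0.4916 z 0.0521 pl s -0.0230 n 0.4918
board s -0.0698 n 0.6814
board s -0.0677 n 0.4737
w1 board s -0.0739 n 0.4943
w1 board s -0.0698 n 0.6898
```

send_rows(translation=[[-0.6, 0, 0.4], [-0.6, 0, 0.4], [0, 0, 0.36], [0, 0, 0], [0, 0, 0]], rotation=[[0, 0, 0], [0, 0, 0], [0, 0, 0], [0, 0, 0], [0, 0, 0]], grip=[30, 30, 30, 30, 30])

```text
time: 11.95
eef_pos: [0.5018, 0.1195, 0.015]
tcp_rot: [0.67, 0.742, 0.0, -0.0]
contact_force: [0.8, 0.8, -0.6]
opening: 0.458
```

send_rows(translation=[[0, 0, 0.05], [0, 0, 0], [0, 0, 0.05], [0, 0, 0]], rotation=[[0, 0, 0], [0, 0, 0], [0, 0, 0], [0, 0, 0]], grip=[30, 30, 30, 30])

```text
time: 12.45
eef_pos: [0.5016, 0.1195, 0.012]
tcp_rot: [0.67, 0.742, -0.0, -0.0]
contact_force: [0.3, 0.2, -1.1]
opening: 0.461
```

send_rows(translation=[[0, 0, 0.04], [0, 0, 0], [0, 0, 0]], rotation=[[0, 0, 0], [0, 0, 0], [0, 0, 0]], grip=[30, 30, 30])

```text
time: 12.82
eef_pos: [0.5017, 0.1194, 0.0108]
tcp_rot: [0.67, 0.742, -0.0, -0.0]
contact_force: [-0.4, 0.4, -0.1]
opening: 0.46
```

send_rows(translation=[[0, 0, 0.04], [0, 0, 0], [0, 0, 0]], rotation=[[0, 0, 0], [0, 0, 0], [0, 0, 0]], grip=[30, 30, 30])

```text
time: 13.2
eef_pos: [0.5017, 0.1194, 0.0096]
tcp_rot: [0.67, 0.742, -0.0, -0.0]
contact_force: [0.2, 0.2, -0.5]
opening: 0.457
```

send_rows(translation=[[0, 0, 0.04], [0, 0, 0], [0, 0, 0]], rotation=[[0, 0, 0], [0, 0, 0], [0, 0, 0]], grip=[30, 30, 30])

```text
time: 13.58
eef_pos: [0.5017, 0.1194, 0.0084]
tcp_rot: [0.67, 0.742, -0.0, -0.0]
contact_force: [0.0, -0.1, -1.2]
opening: 0.458
```

send_rows(translation=[[0, 0, 0.04], [0, 0, 0], [0, 0, 0]], rotation=[[0, 0, 0], [0, 0, 0], [0, 0, 0]], grip=[30, 30, 30])

```text
time: 13.95
eef_pos: [0.5017, 0.1194, 0.0072]
tcp_rot: [0.67, 0.742, -0.0, -0.0]
contact_force: [-0.1, 0.1, 0.4]
opening: 0.456
```

send_rows(translation=[[0, 0, 0.03], [0, 0, 0], [0, 0, 0]], rotation=[[0, 0, 0], [0, 0, 0], [0, 0, 0]], grip=[30, 30, 30])

```text
time: 14.32
eef_pos: [0.5017, 0.1194, 0.0063]
tcp_rot: [0.67, 0.742, -0.0, -0.0]
contact_force: [-0.3, 0.1, -1.5]
opening: 0.46
```

send_rows(translation=[[0, 0, 0.03], [0, 0, 0], [0, 0, 0]], rotation=[[0, 0, 0], [0, 0, 0], [0, 0, 0]], grip=[30, 30, 30])

```text
time: 14.7
eef_pos: [0.5017, 0.1194, 0.0054]
tcp_rot: [0.67, 0.742, -0.0, -0.0]
contact_force: [-0.2, 0.7, -1.6]
opening: 0.46
```

send_rows(translation=[[0, 0, 0.03], [0, 0, 0], [0, 0, 0]], rotation=[[0, 0, 0], [0, 0, 0], [0, 0, 0]], grip=[30, 30, 30])

```text
time: 15.08
eef_pos: [0.5017, 0.1194, 0.0045]
tcp_rot: [0.67, 0.742, -0.0, -0.0]
contact_force: [-0.5, 0.6, -0.8]
opening: 0.455
```

send_rows(translation=[[0, 0, 0.03], [0, 0, 0], [0, 0, 0]], rotation=[[0, 0, 0], [0, 0, 0], [0, 0, 0]], grip=[30, 30, 30])

```text
time: 15.45
eef_pos: [0.5018, 0.1194, 0.0039]
tcp_rot: [0.67, 0.742, 0.0, 0.0]
contact_force: [-0.3, -0.6, 2.6]
opening: 0.457
```

Touched down: Fz rose at TCP z 3.9 mm, so the bar top is about 2 mm up and the gap about 18 mm. I'm sliding the wedge in while held, well short of the jam.

send_rows(translation=[[-0.27, 0, 0], [-0.27, 0, 0], [-0.27, 0, 0], [-0.27, 0, 0], [-0.27, 0, 0]], rotation=[[0, 0, 0], [0, 0, 0], [0, 0, 0], [0, 0, 0], [0, 0, 0]], grip=[30, 30, 30, 30, 30])

```text
time: 16.08
eef_pos: [0.5061, 0.0786, 0.0039]
tcp_rot: [0.67, 0.742, 0.0, 0.0]
contact_force: [1.0, 2.3, 4.0]
opening: 0.459
```

send_rows(translation=[[-0.15, 0, 0], [-0.15, 0, 0], [-0.15, 0, 0], [-0.1, 0, 0], [0, 0, 0]], rotation=[[0, 0, 0], [0, 0, 0], [0, 0, 0], [0, 0, 0], [0, 0, 0]], grip=[30, 30, 30, 30, 30])

```text
time: 16.7
eef_pos: [0.5078, 0.0624, 0.0039]
tcp_rot: [0.67, 0.742, 0.0, 0.0]
contact_force: [-0.1, 1.8, 5.6]
opening: 0.455
```

Run:
```python
from h import *
rel()
from plant import eyes
ims=[]
for n in("scene","top"):
    im=eyes.read_camera(n)["image"];cv2.imwrite(f"pics/{n}2.png",im);ims.append(im)
s,t=ims
cr=lambda im,x,y:cv2.resize(im[y:y+120,x:x+80],None,fx=5,fy=5,interpolation=cv2.INTER_CUBIC)
cv2.imwrite("pics/c5.png",np.hstack([cr(s,250,140),cr(t,225,180)]))
```

```text
t 16.7 s 0.0098 n 0.5115 z 0.0039 head 95.82 tiltz [ 4.e-04 -3.e-04 -1.e+00] Fe 1.8 Fn 0.1 Fz 5.6 open 38.8
```

View pics/c5.png

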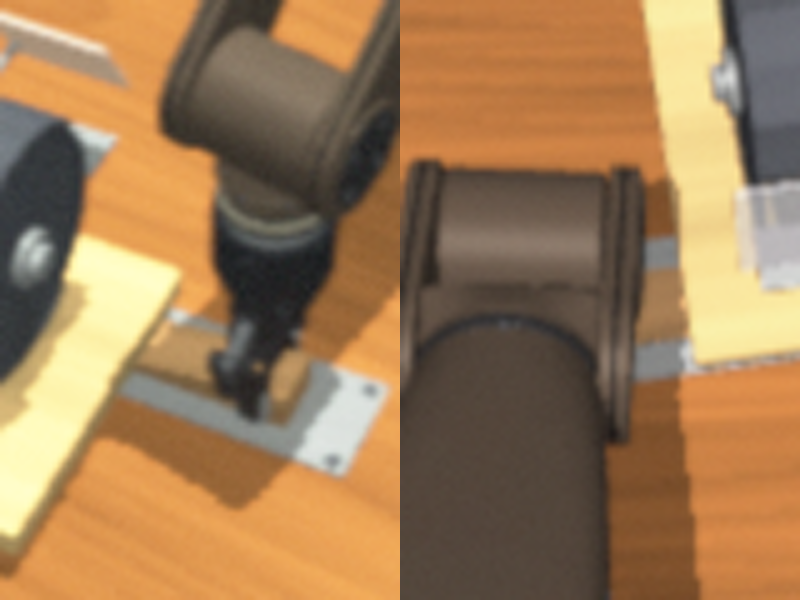

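The wedge is about 48 mm in, lying on the bar and square, with 2 N of drag. I'm letting go and going round behind the tail to push with both fingertips.

send_rows(translation=[[0, 0, 0], [0, 0, 0], [0, 0, -0.4], [0, 0, -0.5], [0, 0, -0.6]], rotation=[[0, 0, 0], [0, 0, 0], [0, 0, 0], [0, 0, 0], [0, 0, 0]], grip=[60, 60, 60, 60, 60])

```text
time: 17.42
eef_pos: [0.5077, 0.0627, 0.0501]
tcp_rot: [0.67, 0.742, 0.0, 0.0]
contact_force: [0.3, 1.1, -0.8]
opening: 0.7
```

send_rows(translation=[[0.8, 0, 0], [0.8, 0, 0], [0, 0, 0], [0, 0, 0.4], [0, 0, 0.4]], rotation=[[0, 0, 0], [0, 0, 0], [0, 0, 0], [0, 0, 0], [0, 0, 0]], grip=[60, 24, 24, 24, 24])

```text
time: 18.05
eef_pos: [0.5026, 0.1098, 0.024]
tcp_rot: [0.671, 0.742, -0.0, 0.0]
contact_force: [0.2, -0.0, 0.1]
opening: 0.282
```

Run:
```python
from h import *
rel()
wcam("w6")
```

```text
t 18.05 s 0.0576 n 0.5113 z 0.0240 head 95.77 tiltz [ 0.e+00 -1.e-04 -1.e+00] Fe -0.0 Fn 0.2 Fz 0.1 open 24.1
```

View pics/w6.png

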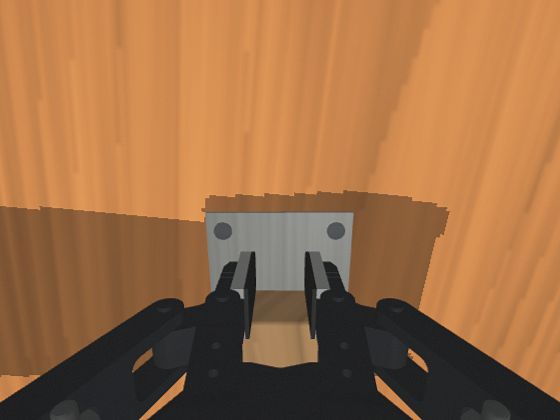

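Run:
```python
from h import *
for p,z in(((279,290.5),.002),((279,322),.032),((279,212),.002)):
    Y=plane("w6",p,z);print("s %.4f n %.4f"%(Y[:2]@E,Y[:2]@N))
```

```text
s 0.0328 n 0.5111
s 0.0334 n 0.5112
s 0.0806 n 0.5112
```

send_rows(translation=[[0, 0, 0.25], [0, 0, 0.15], [0, 0, 0], [0, 0, 0]], rotation=[[0, 0, 0], [0, 0, 0], [0, 0, 0], [0, 0, 0]], grip=[24, 24, 24, 24])

```text
time: 18.6
eef_pos: [0.5029, 0.1104, 0.0128]
tcp_rot: [0.67, 0.742, 0.0, 0.0]
contact_force: [-0.4, 0.2, -0.1]
opening: 0.282
```

send_rows(translation=[[-0.15, 0, 0.12], [-0.2, 0, 0], [-0.2, 0, 0], [-0.2, 0, 0], [-0.15, 0, 0]], rotation=[[0, 0, 0], [0, 0, 0], [0, 0, 0], [0, 0, 0], [0, 0, 0]], grip=[24, 24, 24, 24, 24])

```text
time: 19.23
eef_pos: [0.5054, 0.0831, 0.0091]
tcp_rot: [0.67, 0.742, 0.0, -0.0]
contact_force: [0.6, 0.1, -1.3]
opening: 0.282
```

send_rows(translation=[[-0.1, 0, 0], [-0.1, 0, 0], [-0.1, 0, 0], [0, 0, 0]], rotation=[[0, 0, 0], [0, 0, 0], [0, 0, 0], [0, 0, 0]], grip=[24, 24, 24, 24])

```text
time: 19.73
eef_pos: [0.5063, 0.0744, 0.0091]
tcp_rot: [0.67, 0.742, -0.0, 0.0]
contact_force: [0.5, -0.3, -0.0]
opening: 0.279
```

```bash
python3 -c "
from h import *;rel()"
```

```text
t 19.725 s 0.0220 n 0.5113 z 0.0091 head 95.81 tiltz [ 1.e-04 -2.e-04 -1.e+00] Fe -0.4 Fn 0.5 Fz -0.0 open 23.9
```

send_rows(translation=[[-0.05, 0, 0], [-0.05, 0, 0], [0, 0, 0]], rotation=[[0, 0, 0], [0, 0, 0], [0, 0, 0]], grip=[24, 24, 24])

```text
time: 20.1
eef_pos: [0.5066, 0.0715, 0.009]
tcp_rot: [0.67, 0.742, -0.0, 0.0]
contact_force: [-0.1, 0.7, 0.5]
opening: 0.281
```

Run:
```python
from h import *
rel();im,_=wcam("w7");cv2.imwrite("pics/w7c.png",cv2.resize(im[190:390,180:380],None,fx=2.5,fy=2.5))
```

```text
t 20.1 s 0.0191 n 0.5113 z 0.0090 head 95.82 tiltz [ 1.e-04 -2.e-04 -1.e+00] Fe 0.7 Fn -0.0 Fz 0.5 open 24.0
```

View pics/w7c.png

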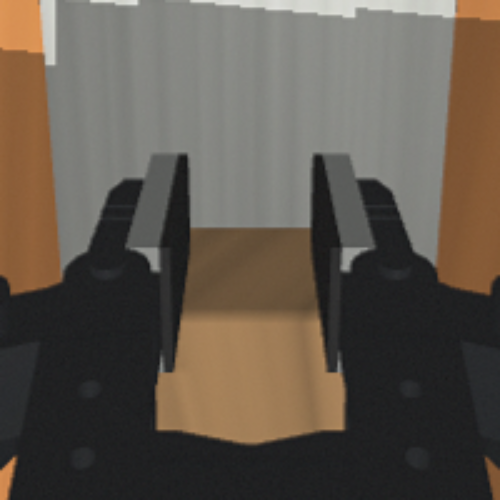

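Run:
```python
from h import *
for p,z in(((279,281.2),.002),((279,314.5),.032)):
    Y=plane("w7",p,z);print("tail s %.4f n %.4f -> in %.4f"%(Y[:2]@E,Y[:2]@N,.150-(Y[:2]@E+.069)))
```

```text
tail s 0.0088 n 0.5112 -> in 0.0722
tail s 0.0097 n 0.5113 -> in 0.0713
```

send_rows(translation=[[-0.05, 0, 0], [-0.05, 0, 0], [0, 0, 0]], rotation=[[0, 0, 0], [0, 0, 0], [0, 0, 0]], grip=[24, 24, 24])

```text
time: 20.52
eef_pos: [0.5069, 0.0685, 0.009]
tcp_rot: [0.67, 0.742, -0.0, 0.0]
contact_force: [-0.4, 0.0, -0.9]
opening: 0.28
```

Tail is at s of about 9 mm and TCP at 19 mm, so the fingers are pushing it and it was about 72 mm in. I'm continuing in small steps.

send_rows(translation=[[-0.04, 0, 0], [-0.04, 0, 0], [0, 0, 0]], rotation=[[0, 0, 0], [0, 0, 0], [0, 0, 0]], grip=[24, 24, 24])

```text
time: 20.9
eef_pos: [0.5072, 0.0661, 0.009]
tcp_rot: [0.67, 0.742, -0.0, 0.0]
contact_force: [1.6, 0.4, 0.6]
opening: 0.282
```

send_rows(translation=[[-0.04, 0, 0], [0, 0, 0]], rotation=[[0, 0, 0], [0, 0, 0]], grip=[24, 24])

```text
time: 21.15
eef_pos: [0.5073, 0.065, 0.009]
tcp_rot: [0.67, 0.742, -0.0, 0.0]
contact_force: [-0.6, 0.1, 0.0]
opening: 0.283
```

send_rows(translation=[[-0.03, 0, 0], [0, 0, 0]], rotation=[[0, 0, 0], [0, 0, 0]], grip=[24, 24])

```text
time: 21.4
eef_pos: [0.5073, 0.0641, 0.009]
tcp_rot: [0.67, 0.742, -0.0, 0.0]
contact_force: [-0.3, -0.2, 0.1]
opening: 0.286
```

send_rows(translation=[[-0.03, 0, 0], [0, 0, 0]], rotation=[[0, 0, 0], [0, 0, 0]], grip=[24, 24])

```text
time: 21.65
eef_pos: [0.5074, 0.0632, 0.009]
tcp_rot: [0.67, 0.742, -0.0, 0.0]
contact_force: [0.5, 1.3, -0.3]
opening: 0.282
```

send_rows(translation=[[-0.03, 0, 0], [0, 0, 0]], rotation=[[0, 0, 0], [0, 0, 0]], grip=[24, 24])

```text
time: 21.9
eef_pos: [0.5075, 0.0623, 0.009]
tcp_rot: [0.67, 0.742, -0.0, 0.0]
contact_force: [0.6, 0.4, 0.2]
opening: 0.285
```

send_rows(translation=[[-0.02, 0, 0], [0, 0, 0]], rotation=[[0, 0, 0], [0, 0, 0]], grip=[24, 24])

```text
time: 22.15
eef_pos: [0.5076, 0.0618, 0.009]
tcp_rot: [0.67, 0.742, -0.0, -0.0]
contact_force: [-0.6, -0.2, -0.0]
opening: 0.278
```

send_rows(translation=[[-0.02, 0, 0], [0, 0, 0]], rotation=[[0, 0, 0], [0, 0, 0]], grip=[24, 24])

```text
time: 22.4
eef_pos: [0.5076, 0.0612, 0.009]
tcp_rot: [0.67, 0.742, 0.0, -0.0]
contact_force: [0.8, -0.0, -0.2]
opening: 0.28
```

send_rows(translation=[[-0.02, 0, 0], [0, 0, 0]], rotation=[[0, 0, 0], [0, 0, 0]], grip=[24, 24])

```text
time: 22.65
eef_pos: [0.5077, 0.0609, 0.009]
tcp_rot: [0.67, 0.742, 0.0, -0.0]
contact_force: [0.1, 2.2, 0.2]
opening: 0.28
```

send_rows(translation=[[-0.02, 0, 0], [0, 0, 0]], rotation=[[0, 0, 0], [0, 0, 0]], grip=[24, 24])

```text
time: 22.9
eef_pos: [0.5076, 0.0606, 0.009]
tcp_rot: [0.67, 0.742, 0.0, -0.0]
contact_force: [-0.0, 4.7, 0.6]
opening: 0.281
```

It bears now (2.2, then 4.7 N).

send_rows(translation=[[-0.02, 0, 0], [0, 0, 0]], rotation=[[0, 0, 0], [0, 0, 0]], grip=[24, 24])

```text
time: 23.15
eef_pos: [0.5076, 0.0604, 0.009]
tcp_rot: [0.671, 0.742, 0.001, -0.001]
contact_force: [-0.5, 6.9, 0.8]
opening: 0.281
```

send_rows(translation=[[-0.02, 0, 0], [0, 0, 0]], rotation=[[0, 0, 0], [0, 0, 0]], grip=[24, 24])

```text
time: 23.4
eef_pos: [0.5077, 0.0602, 0.009]
tcp_rot: [0.671, 0.742, 0.001, -0.001]
contact_force: [0.3, 8.5, 1.4]
opening: 0.279
```

send_rows(translation=[[-0.02, 0, 0], [0, 0, 0]], rotation=[[0, 0, 0], [0, 0, 0]], grip=[24, 24])

```text
time: 23.65
eef_pos: [0.5077, 0.0601, 0.009]
tcp_rot: [0.671, 0.742, 0.001, -0.001]
contact_force: [0.3, 9.8, 1.4]
opening: 0.283
```

send_rows(translation=[[-0.02, 0, 0], [0, 0, 0], [0, 0, 0]], rotation=[[0, 0, 0], [0, 0, 0], [0, 0, 0]], grip=[24, 24, 24])

```text
time: 24.02
eef_pos: [0.5077, 0.06, 0.0091]
tcp_rot: [0.671, 0.742, 0.001, -0.002]
contact_force: [-1.0, 11.9, 1.6]
opening: 0.283
```

send_rows(translation=[[-0.02, 0, 0], [0, 0, 0], [0, 0, 0]], rotation=[[0, 0, 0], [0, 0, 0], [0, 0, 0]], grip=[24, 24, 24])

```text
time: 24.4
eef_pos: [0.5077, 0.0598, 0.0091]
tcp_rot: [0.671, 0.741, 0.002, -0.002]
contact_force: [-1.1, 13.0, 2.4]
opening: 0.285
```

send_rows(translation=[[-0.02, 0, 0], [0, 0, 0], [0, 0, 0]], rotation=[[0, 0, 0], [0, 0, 0], [0, 0, 0]], grip=[24, 24, 24])

```text
time: 24.78
eef_pos: [0.5077, 0.0597, 0.0091]
tcp_rot: [0.671, 0.741, 0.002, -0.002]
contact_force: [-1.1, 15.7, 2.2]
opening: 0.28
```

Peak push was about 15.7 N, in the 10-20 N band. I'm backing straight off along the bar, then up, then looking.

send_rows(translation=[[0.2, 0, 0], [0.4, 0, 0], [0.6, 0, 0], [0.6, 0, 0], [0.5, 0, -0.5]], rotation=[[0, 0, 0], [0, 0, 0], [0, 0, 0], [0, 0, 0], [0, 0, 0]], grip=[24, 24, 24, 24, 24])

```text
time: 25.4
eef_pos: [0.4996, 0.1263, 0.0233]
tcp_rot: [0.67, 0.742, -0.001, -0.001]
contact_force: [0.9, 0.8, 0.1]
opening: 0.286
```

send_rows(translation=[[0.5, 0, -1], [0.5, 0, -1], [0.5, 0, -1], [0.5, 0, -1], [0, 0, 0]], rotation=[[0, 0, 0], [0, 0, 0], [0, 0, 0], [0, 0, 0], [0, 0, 0]], grip=[24, 24, 24, 24, 24])

```text
time: 26.02
eef_pos: [0.497, 0.1864, 0.1481]
tcp_rot: [0.669, 0.743, 0.003, 0.002]
contact_force: [-0.0, -0.7, 0.3]
opening: 0.28
```

Run:
```python
from h import *
from plant import eyes
rel();w,_=wcam("w8")
s=eyes.read_camera("scene")["image"];t=eyes.read_camera("top")["image"]
cv2.imwrite("pics/scene3.png",s);cv2.imwrite("pics/top3.png",t)
s0=cv2.imread("pics/scene0.png");t0=cv2.imread("pics/top0.png")
cr=lambda im,x,y,w,h,k:cv2.resize(im[y:y+h,x:x+w],None,fx=k,fy=k,interpolation=cv2.INTER_CUBIC)
a=cr(s,240,160,100,75,4);b=cv2.resize(w[120:420,80:480],(400,300))
cv2.imwrite("pics/c9.png",np.vstack([np.hstack([a,b]),np.hstack([cr(s,130,110,240,180,1.6667)[:300,:400],cr(t,210,130,240,180,1.6667)[:300,:400]])]))
# shift of the untouched things by phase correlation of patches
for n,i0,i1,(x,y,w_,h_) in(("tin top",t0,t,(195,130,48,48)),("spanner top",t0,t,(120,168,76,34)),("spare top",t0,t,(432,182,50,58)),("board far top",t0,t,(380,145,50,100)),("tin sc",s0,s,(265,262,46,48)),("board sc",s0,s,(150,195,60,50)),("board front sc",s0,s,(225,205,45,50))):
    f=lambda im:np.float32(cv2.cvtColor(im[y:y+h_,x:x+w_],cv2.COLOR_BGR2GRAY))
    print(n,np.round(cv2.phaseCorrelate(f(i0),f(i1),cv2.createHanningWindow((w_,h_),cv2.CV_32F)),2))
```

```text
t 26.025 s 0.1344 n 0.5135 z 0.1481 head 95.94 tiltz [ 0.0077  0.0012 -1.    ] Fe -0.6 Fn -0.1 Fz 0.3 open 23.9Traceback (most recent call last):
  File "<stdin>", line 13, in <module>
    return _wrapfunc(a, 'round', decimals=decimals, out=out)
    return _wrapit(obj, method, *args, **kwds)
    conv = _array_converter(obj)
ValueError: setting an array element with a sequence. The requested array has an inhomogeneous shape after 1 dimensions. The detected shape was (2,) + inhomogeneous part.
```

View pics/c9.png

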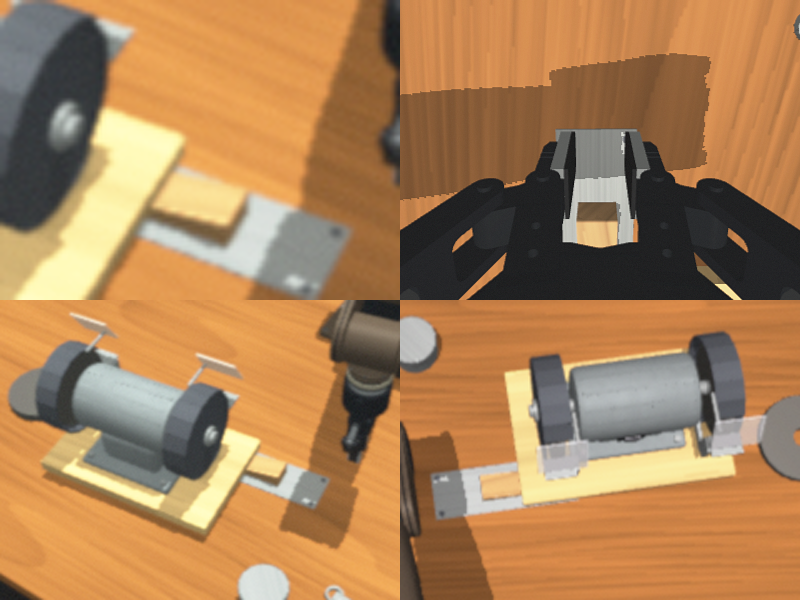

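The wedge sits under the board edge, square on the bar and about 65 mm out, and the gripper is clear. I'm checking that nothing else shifted.

Run:
```python
from h import *
s,t,s0,t0=[cv2.imread(f"pics/{n}.png") for n in("scene3","top3","scene0","top0")]
for n,i0,i1,(x,y,w_,h_) in(("tin top",t0,t,(195,130,48,48)),("spanner top",t0,t,(120,168,76,34)),("spare top",t0,t,(432,182,50,58)),("board far top",t0,t,(380,145,50,100)),("tin sc",s0,s,(265,262,46,48)),("board sc",s0,s,(150,195,60,50)),("board front sc",s0,s,(225,205,45,50)),("wheel sc",s0,s,(225,150,50,70))):
    f=lambda im:np.float32(cv2.cvtColor(im[y:y+h_,x:x+w_],cv2.COLOR_BGR2GRAY))
    d,r=cv2.phaseCorrelate(f(i0),f(i1),cv2.createHanningWindow((w_,h_),cv2.CV_32F));print(n,np.round(d,2),round(r,2))
b=lambda p,z:plane("w8",p,z)
for p,z in(((80+197,120+222),.002),((80+197,120+203),.002)):
    Y=b(p,z);print("tail s %.4f n %.4f in %.4f"%(Y[:2]@E,Y[:2]@N,.150-(Y[:2]@E+.069)))
rel()
```

```text
tin top [0.04 0.02] 0.96
spanner top [ 0.1  -0.02] 0.97
spare top [-0.07  0.03] 0.88
board far top [-0.01  0.03] 0.99
tin sc [-0.04 -0.03] 0.87
board sc [-0.11 -0.01] 0.96
board front sc [0.51 0.1 ] 0.92
wheel sc [-0.09  0.08] 0.89
tail s -0.0284 n 0.5122 in 0.1094
tail s -0.0044 n 0.5122 in 0.0854
t 26.175 s 0.1329 n 0.5106 z 0.1432 head 95.83 tiltz [-1.5e-03 -5.0e-04 -1.0e+00] Fe -0.0 Fn -0.2 Fz -0.5 open 24.1
```

```bash
python3 -c "
from plant import ticket;print(ticket.sign_off())"
```

```text
the job is handed in; nothing more can be done
None
```

The wedge is in under the free corner of the board and jammed. I handed the job in at about 26 s of the 69 s allowed.

- **What I did:** I picked the largest of the three wedges and laid it on the packing bar, which I felt about 2 mm above the bench. I slid it about 48 mm under the edge while holding it and let go. I then pushed its tail square with both fingertips. It began to bear at about 82 mm in, and I pushed until the reading was 15.7 N. Then I backed off and lifted clear.
- **Wedge after release:** the last pictures show it lying square on the bar, about 83–85 mm in. The gripper is well clear, with about 0 N on it.
- **Other things on the bench:** comparing before and after pictures, the tin, spanner, spare wheel, grinder wheel and far end of the board had moved no more than about 0.1 px.
- **Disagreements:**
  - The picture patch at the front corner of the board read a 0.5 px shift. I put this down to the wedge and its shadow appearing there, but did not check it separately.
  - Of the two tail points I took in the last wrist picture, one read 85 mm in and agrees with the felt position. The other read 109 mm because I used the height of the bar for a point on the tail's top edge.

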